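# Clear and pop open the push-to-open desk organiser

### The job

Open the compartment of the wooden desk organiser that the round tin is standing on. First push the tin sideways with the fingers, without pinching or lifting it, so that it slides off that lid and stands entirely on the cork deck in the middle; then press down on the front edge of the lid it stood on until the push catch lets go, and move away so the lid springs ajar. Leave the other lid shut with the little cactus pot on it, and don't disturb the mug, book or glasses.

Things in the scene. Friction and masses are not known exactly. Their poses are not given: they have to be found in the camera images.
- organiser: dark wooden organiser, fixed to the desk, 150 deep (x) x 394 wide (y) x 90 mm high; origin at the centre of its underside, +x to its rear (hinge side), +y to its left. Top: cork deck, y -65 to 65 mm, at height 88 mm; beside it two pale push-to-open lids centred at y = +127 (left) and -127 mm (right), top faces at 90 mm. Nothing rises above these faces
- tin: plain round metal tin, 62 mm diameter, 50 mm high, about 0.12 kg, standing loose on one of the two lids; origin at the centre of its underside
- pot: little terracotta pot with a round green cactus, 66 mm diameter, 71 mm high, standing on the other lid; origin at the centre of its underside; leave it alone
- lid_left_edge (a point): middle of the left (organiser +y) lid's free front edge, top face; moves with the lid. Lid: pale wood plate, 145 mm deep (hinge axis along its rear, +x), 120 mm wide, 12 mm thick. To release, press straight down within 25 mm of this edge: the edge must sink about 8 mm; it resists with 3 N rising to 5 N there and bottoms hard at 10 mm (do not stop below 8 N); then let it rise
- lid_right_edge (a point): middle of the right (organiser -y) lid's free front edge, top face; moves with the lid. Lid: pale wood plate, 145 mm deep (hinge axis along its rear, +x), 120 mm wide, 12 mm thick. To release, press straight down within 25 mm of this edge: the edge must sink about 8 mm; it resists with 3 N rising to 5 N there and bottoms hard at 10 mm (do not stop below 8 N); then let it rise
- lid_left (a joint): hinge angle of the left (organiser +y) lid, rad: 0 shut and latched, about -0.055 pressed in far enough to release the catch (-0.07 bottomed), 0.38 sprung ajar against its stay, edge about 54 mm higher. No handle; once released a spring lifts it as the finger gives way and holds it ajar
- lid_right (a joint): hinge angle of the right (organiser -y) lid, rad: 0 shut and latched, about -0.055 pressed in far enough to release the catch (-0.07 bottomed), 0.38 sprung ajar against its stay, edge about 54 mm higher. No handle; once released a spring lifts it as the finger gives way and holds it ajar
- mug: white handleless cup, 80 mm diameter, 98 mm high, standing on the desk; origin at the centre of its underside; leave it alone
- book: closed red book lying flat, 196 by 136 by 26 mm; origin at the centre of its underside; leave it alone
- glasses: folded black spectacles, about 26 by 124 by 48 mm, lying on the desk; origin at the middle of the front of the frame, at desk level; leave it alone
There are look-alikes about, which are no part of the job. Of the things that look like the tin, the smallest one is meant.

How it is judged:
By the outcome, as a careful person would: the job done as asked, in the order asked, and still so for the second after the job is handed in, with the robot touching nothing.
It also fails if it takes over 45 s, if anything falls off the work surface, if the arm or the gripper's body presses on something with over 40 N, if the wrist force passes 120 N, or if a joint passes its speed limit or range.

### The arm

A 6-joint arm with a two-finger parallel gripper is mounted at the origin on the work surface. World frame = base frame: x ahead of the robot, y to its left, z up, the work surface at z = 0. Lengths are in m, angles in degrees, forces in N, time in s.
With the tool pointing down it reaches from about 0.25 to 0.725 m from the base axis. Payload 9.7 kg.
Tool frame: the origin (TCP) lies on the mounting face of the last link; the fingertips stand 173 mm ahead of it and the grasp point (between the pads) lies 155 mm ahead of it; z points along the fingers, y is the line along which they close (so a half turn about z gives the same grasp; the last joint's range is limited). The gripper opens to 85 mm and grips with 20 to 120 N. Pads are 22 mm wide; open, the fingers measure 114 mm over their backs; the gripper's body (76 mm by 85 mm) begins 54 mm behind the grasp point. The pads swing forward as they close: fully open they stand 13 mm farther back than shut.
Start: joints at [0, 4.979, 10.078, 95.1, 0, 90], TCP at [0.55, 0, 0.405] pointing down, gripper open.
Joint ranges: [-179.16, 179.16], [-48.56, 103.87], [-65.8, 70.77], [-126.05, 130.52], [-82.76, 87.17], [-180, 180]. Speed limits (degrees/s): [127.2, 127.2, 147.25, 180, 180, 180].

### API

Orientations are given as [roll, pitch, yaw] about the fixed x, y, z axes, in that order (R = Rz(yaw) Ry(pitch) Rx(roll)).
In Python, from workcell import bot, camera, camera_model, outline_of, pinpoint gives the robot as it stands.
- The arm moves only by the tool move_arm, never from a script. Its arguments are lists of equal length, an entry for each row: "jaw": the closure, from 0 (fully open) to 1 (shut); "delta_pos": the shift along the world's x, y, z in m, a list of three; "yaw": the turn about the world's z in rad. In form: {"jaw": [jaw, ...], "delta_pos": [[dx, dy, dz], ...], "yaw": [yaw, ...]}. A call has 1 to 10 rows; each row shifts and turns the commanded pose from where the row before left it; what a row does not reach is not made up. A row lasts 1/12 s, in which the tool goes at most 41.7 mm and 7.16 degrees, less where a joint would pass 70% of its speed; a pose out of reach is approached as far as the arm can. A call with a gripper value outside its range is refused whole. The fingers move at their own pace and stop on an object; "force" is the grip in N (left out, the last holds). Time passes only in rows, so rows that do not move let the fingers close. It gives the time, the measured TCP pose, the force, the opening and the grip force at its end, in the units of the state.
- bot.get_obs(): the state, without advancing time (a new reading comes with each control period).
- camera(name): name is "scene" or "side" or "wrist"; returns the picture (420x560x3 uint8, red, green, blue); there is no depth.
- camera_model(name): a dict with "fx", "fy", "cx", "cy" (pixels), "R" (3x3) and "t" (3): a world point X has camera coordinates R X + t. Camera axes: x right, y down, z forward; pixel columns grow to the right and rows downward; lengths in m; the calibration is good to about 2 mm. The wrist camera is an equidistant fisheye: a pixel r from the principal point sees the ray r / f radians off the axis. A picture is of the moment at which its call begins: read the wrist's pose just before it. camera_model takes no time and is no camera call; for the wrist camera it gives the pose at the moment of the call.
- bot.job_done(): hands the job in; it is judged then, once.
Trained networks look in the newest picture that a camera, given by its name, has taken for a name from the list of things; names that differ only in an ending like _2 or _b are one class to them, and where a whole thing is asked for, a point or a joint stands for the part that bears it (a point fixed in the world has none). Each returns a list of dicts, best first, with "confidence" (0 to 1); they miss things now and then, are a little off and sometimes report something else, mostly with a low value. They report only what shows in the picture. A call takes as long as a camera call. They do not tell look-alikes from the thing itself.
- outline_of(camera, thing): "mask" (420x560 bool, what is visible of it) and "xy" ([column, row] in pixels, amid what is visible of it).
- pinpoint(camera, thing): "xy" ([column, row] in pixels: a listed point, or the origin of a listed thing).
The state is a dict: "time": time; "q": joint angles; "qd": joint speeds; "joint_efforts": joint torques, N m; "ee_pos": TCP position; "tcp_rot": TCP orientation; "wrist_force": force on the tool from outside, world axes, zero at the start; "torque": the same for the moment, N m; "opening": finger opening in m; "grasp_force": force on a finger pad.
Only numpy, scipy, OpenCV 4.12 (cv2) and the standard library are available. Lean on these libraries where they do the work, as an engineer would, in place of code of your own. Each camera call takes 0.05 s, during which the arm holds its last target. There are 200 camera calls.

## Working session

There is one attempt and no reset: what is moved stays moved. The work goes in short steps, Python scripts to look and compute and a tool call to move; the robot and the scene stay as the last step left them, time stands still between calls to the robot, and variables do not carry over. Pictures are saved under pics/ and viewed, at most 10 in all, crops included, and the job is handed in when it is done.

Besides the shell and the picture viewer there is one more tool, called after "Call:" as name(argument=value, ...) on one line, values as JSON. move_arm: Moves the arm, as the interface text tells. Its arguments: {"type":"object","properties":{"jaw":{"type":"array"},"delta_pos":{"type":"array"},"yaw":{"type":"array"},"force":{"type":"number"}},"required":["jaw","delta_pos","yaw"]}

```bash
mkdir -p pics; cat > h.py <<'E'
import numpy as np,cv2
from workcell import bot,camera,camera_model,outline_of,pinpoint
def ray(m,xy,fish=False):
    R=np.array(m["R"]);t=np.array(m["t"])
    a=np.array([(xy[0]-m["cx"])/m["fx"],(xy[1]-m["cy"])/m["fy"]])
    if fish:
        r=np.linalg.norm(a); d=np.array([*(a/max(r,1e-9)*np.sin(r)),np.cos(r)])
    else: d=np.array([*a,1.])
    d/=np.linalg.norm(d)
    return -R.T@t, R.T@d
def atz(m,xy,z,fish=False):
    c,d=ray(m,xy,fish); return c+d*(z-c[2])/d[2]
def tri(rays):
    A=0;b=0
    for c,d in rays:
        P=np.eye(3)-np.outer(d,d);A=A+P;b=b+P@c
    p=np.linalg.solve(A,b); return p,[np.linalg.norm((np.eye(3)-np.outer(d,d))@(p-c)) for c,d in rays]
E
python3 - <<'E'
from h import *
ims=[]
for n in ["scene","side","wrist"]:
    im=camera(n)[:,:,::-1].copy(); cv2.imwrite(f"pics/{n}0.png",im); m=camera_model(n)
    for th in ["organiser","tin","pot","lid_left_edge","lid_right_edge","mug","book","glasses"]:
        print(n,th,[(np.round(r["xy"]).tolist(),round(r["confidence"],2)) for r in pinpoint(n,th)])
    print(n,"tin outl",[(np.round(r["xy"]).tolist(),int(r["mask"].sum()),round(r["confidence"],2)) for r in outline_of(n,"tin")])
E
```

```text
scene organiser [([278.0, 194.0], 0.59)]
scene tin [([344.0, 248.0], 0.9), ([372.0, 207.0], 0.74), ([319.0, 180.0], 0.6)]
scene pot [([232.0, 165.0], 0.65), ([442.0, 200.0], 0.62)]
scene lid_left_edge [([320.0, 157.0], 0.77)]
scene lid_right_edge [([234.0, 154.0], 0.58)]
scene mug [([442.0, 196.0], 0.78)]
scene book [([135.0, 170.0], 0.66)]
scene glasses [([277.0, 266.0], 0.55)]
scene tin outl [([345.0, 244.0], 912, 0.84), ([378.0, 202.0], 828, 0.76), ([317.0, 175.0], 574, 0.73)]
side organiser [([261.0, 241.0], 0.84)]
side tin [([287.0, 202.0], 0.96), ([246.0, 195.0], 0.65)]
side pot [([272.0, 243.0], 0.96)]
side lid_left_edge [([226.0, 205.0], 0.68)]
side lid_right_edge [([248.0, 250.0], 0.84)]
side mug [([222.0, 174.0], 0.86)]
side book [([298.0, 370.0], 0.84)]
side glasses [([328.0, 224.0], 0.54)]
side tin outl [([288.0, 194.0], 613, 0.84), ([251.0, 188.0], 445, 0.56), ([239.0, 180.0], 152, 0.44), ([331.0, 220.0], 78, 0.37)]
wrist organiser [([273.0, 215.0], 0.73)]
wrist tin [([296.0, 117.0], 0.95), ([273.0, 217.0], 0.7), ([414.0, 60.0], 0.57)]
wrist pot [([258.0, 346.0], 0.67)]
wrist lid_left_edge [([199.0, 101.0], 0.8), ([256.0, 346.0], 0.31)]
wrist lid_right_edge [([194.0, 339.0], 0.86)]
wrist mug []
wrist book []
wrist glasses [([442.0, 210.0], 0.81)]
wrist tin outl [([428.0, 57.0], 5204, 0.84), ([317.0, 5.0], 193, 0.66), ([300.0, 119.0], 5686, 0.65)]
```

View pics/scene0.png

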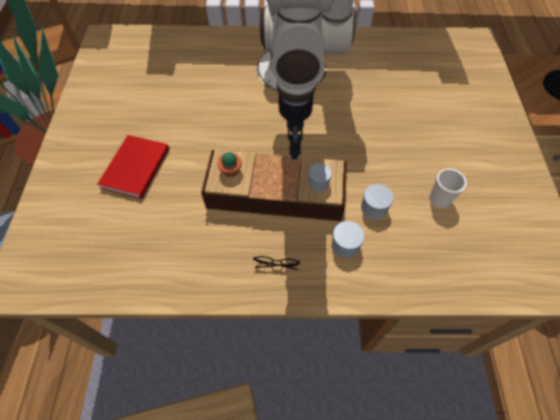

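View pics/side0.png

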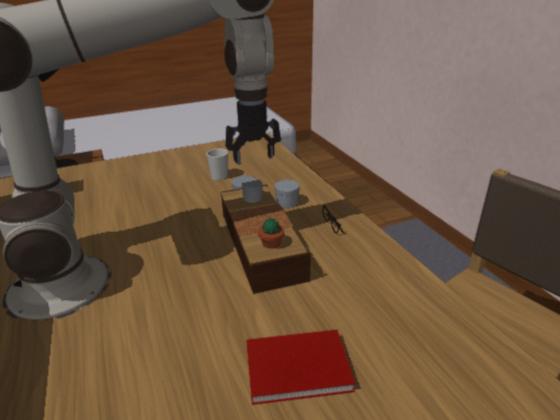

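The scene picture shows three tin-like objects: (319,177) on the organiser's left lid, and (377,202) and (348,240) on the desk. The one on the lid looks smallest. The pot is at (230,163) on the right lid. Next I'll check the wrist picture as the close view and measure.

View pics/wrist0.png

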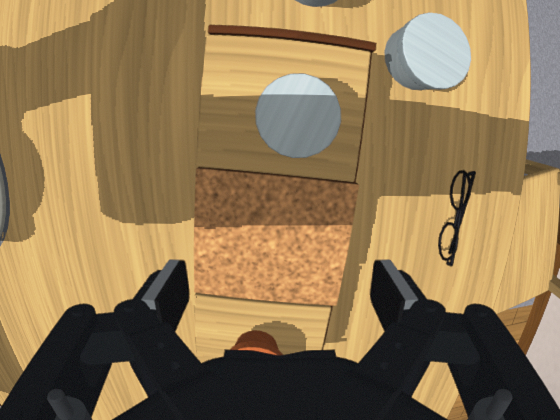

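```bash
python3 - <<'E'
from h import *
M={n:camera_model(n) for n in["scene","side","wrist"]}
for n in M: camera(n)
def get(n,t,near):
    return min((r["xy"] for r in pinpoint(n,t)),key=lambda p:np.hypot(p[0]-near[0],p[1]-near[1]))
P={"organiser":[(278,194),(261,241),(273,215)],"tin":[(319,180),(246,195),(296,117)],"pot":[(232,165),(272,243),(258,346)],
"lid_left_edge":[(320,157),(226,205),(199,101)],"lid_right_edge":[(234,154),(248,250),(194,339)]}
for t,p in P.items():
    for s in([0,1,2],[0,2]):
        rs=[ray(M[n],p[i],n=="wrist") for i,n in enumerate(M) if i in s]
        q,e=tri(rs);print(t,s,q.round(4),np.round(np.array(e)*1000,1))
    print([atz(M[n],p[i],.09 if t!="organiser" else 0,n=="wrist").round(3).tolist() for i,n in enumerate(M)])
# tin mask sizes at z=.14 (organiser) / desk
for r in outline_of("wrist","tin"):
    ys,xs=np.nonzero(r["mask"]);print(r["xy"],xs.min(),xs.max(),ys.min(),ys.max())
for r in outline_of("scene","tin"):
    ys,xs=np.nonzero(r["mask"]);w=[atz(M["scene"],(x,ys.mean()),.12 if r["xy"][1]<190 else .04) for x in(xs.min()-.5,xs.max()+.5)]
    print(np.round(r["xy"]),"width mm",np.linalg.norm(w[0]-w[1])*1000)
print(bot.get_obs()["tcp_rot"],M["wrist"]["fx"],M["wrist"]["cx"],M["wrist"]["cy"])
E
```

```text
organiser [0, 1, 2] [ 0.5443 -0.0438  0.0044] [4.2 0.9 4.4]
organiser [0, 2] [ 5.43e-01 -4.47e-02  2.00e-04] [4. 4.]
[[0.545, -0.041, 0.0], [0.547, -0.036, 0.0], [0.541, -0.049, 0.0]]
tin [0, 1, 2] [0.5558 0.0732 0.0959] [ 2.9 10.3  8.1]
tin [0, 2] [0.563  0.071  0.1017] [1.5 1.5]
[[0.555, 0.074, 0.09], [0.55, 0.089, 0.09], [0.563, 0.069, 0.09]]
pot [0, 1, 2] [ 0.5212 -0.1735  0.0943] [10.7  7.9  4.2]
pot [0, 2] [ 0.523  -0.1654  0.1068] [4.9 4.9]
[[0.506, -0.171, 0.09], [0.526, -0.178, 0.09], [0.525, -0.175, 0.09]]
lid_left_edge [0, 1, 2] [0.4767 0.0811 0.0817] [6.2 7.4 4.5]
lid_left_edge [0, 2] [0.4793 0.0821 0.0948] [2.9 2.9]
[[0.475, 0.08, 0.09], [0.476, 0.057, 0.09], [0.479, 0.085, 0.09]]
lid_right_edge [0, 1, 2] [ 0.4579 -0.1713  0.0842] [3.8 5.3 7.8]
lid_right_edge [0, 2] [ 0.4527 -0.1724  0.0799] [5.2 5.2]
[[0.466, -0.168, 0.09], [0.46, -0.181, 0.09], [0.452, -0.169, 0.09]]
[298.7, 116.6] 256 341 74 157
[426.6, 56.4] 384 469 13 89
[318.5, 0.1] 296 336 0 6
[376. 201.] width mm 91.17556907311318
[345. 242.] width mm 88.85731838291231
[-1.79998626e+02 -1.16354335e-03  9.00006770e+01] 325.19226210127806 279.30857626034305 207.04259467796535
```

The wrist picture shows the small tin's top at (298,116), centred on the left lid. The deck/lid seam runs (197,168)-(357,183) and the other seam (195,295)-(331,306). One bigger look-alike stands on the desk at (428,50). Candidates in scene pixels are (319,177), (377,202) and (348,240), and the one on the lid is meant.

```bash
python3 - <<'E'
from h import *
m=camera_model("wrist")
f=lambda p,z:atz(m,p,z,True).round(4)
print("cam",-np.array(m["R"]).T@np.array(m["t"]))
for n,p in dict(LF=(203,34),LR=(372,49),sLF=(198,168),sLR=(357,183),sRF=(195,294),sRR=(331,306)).items(): print(n,f(p,.089))
for z in(.14,): print("tintop",f((298.5,115.5),z), [f(p,z) for p in((256,116),(341,116),(298.5,74),(298.5,157.5))])
im=camera("wrist")[:,:,::-1]
cv2.imwrite("pics/crop.png",cv2.resize(im[0:340,180:480],None,fx=1.75,fy=1.75,interpolation=cv2.INTER_CUBIC))
s=camera("scene")[:,:,::-1];cv2.imwrite("pics/crop2.png",cv2.resize(s[130:270,190:410],None,fx=3.5,fy=3.5,interpolation=cv2.INTER_CUBIC))
E
```

```text
cam [0.54892952 0.07264159 0.37429548]
LF [0.482  0.1464 0.089 ]
LR [0.6308 0.1335 0.089 ]
sLF [0.4752 0.0248 0.089 ]
sLR [0.6199 0.0108 0.089 ]
sRF [ 0.4605 -0.1071  0.089 ]
sRR [ 0.6032 -0.1207  0.089 ]
tintop [0.5626 0.071  0.14  ] [array([0.5323, 0.0707, 0.14  ]), array([0.5933, 0.0714, 0.14  ]), array([0.5625, 0.1011, 0.14  ]), array([0.5628, 0.0405, 0.14  ])]
```

View pics/crop2.png

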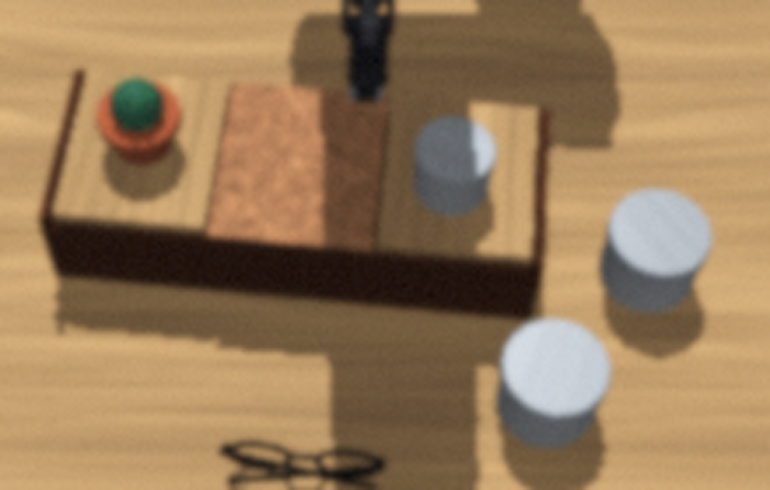

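```bash
python3 - <<'E'
from h import *
m=camera_model("scene")
for n,t in((372,207),(344,248)): print(atz(m,(n,t),0).round(3))
print("mug",atz(m,(442,200),0).round(3))
print("tin nearest top guess", atz(m,(378,194),.07).round(3))
a=-.105
Rz=np.array([[np.cos(a),-np.sin(a)],[np.sin(a),np.cos(a)]])
o=np.array([.5397,-.048])
for p in((.010,.183),(.010,.045),(-.0625,.127),(-.0725,.127)): print(p,(o+Rz@p).round(4))
print("tin org",Rz.T@(np.array([.5626,.071])-o)); print(bot.get_obs()["time"])
E
```

```text
[0.589 0.235 0.   ]
[0.72  0.143 0.   ]
mug [0.563 0.445 0.   ]
tin nearest top guess [0.588 0.238 0.07 ]
(0.01, 0.183) [0.5688 0.1329]
(0.01, 0.045) [ 0.5544 -0.0043]
(-0.0625, 0.127) [0.4909 0.0849]
(-0.0725, 0.127) [0.4809 0.0859]
tin org [0.01030183 0.1207447 ]
1.85
```

Call:
move_arm(jaw=[0.6, 0.6, 0.6, 0.6, 0.6, 0.6], delta_pos=[[0.003, 0.025, 0], [0.004, 0.028, 0], [0.003, 0.028, -0.01], [0.003, 0.028, -0.02], [0.003, 0.024, -0.025], [0.003, 0, -0.02]], yaw=[-0.05, -0.055, 0, 0, 0, 0])

```text
time: 2.35
ee_pos: [0.5689, 0.1365, 0.3281]
tcp_rot: [-180.0, -0.1, 84.2]
wrist_force: [-0.3, 0.0, -1.0]
opening: 0.0343
grasp_force: 0.0
```

Call:
move_arm(jaw=[0.6, 0.6, 0.6], delta_pos=[[0, 0, -0.02], [0, 0, -0.02], [0, 0, 0]], yaw=[0, 0, 0])

```text
time: 2.6
ee_pos: [0.5682, 0.1331, 0.2854]
tcp_rot: [-179.7, 0.1, 84.0]
wrist_force: [-1.1, 0.1, -1.2]
opening: 0.0339
grasp_force: 0.0
```

```bash
python3 - <<'E'
from h import *
w=camera("wrist")[:,:,::-1];s=camera("side")[:,:,::-1]
c=cv2.resize(s[120:290,170:340],(420,420),interpolation=cv2.INTER_CUBIC)
cv2.imwrite("pics/a.png",cv2.resize(np.hstack([w,c]),(784,336)))
o=bot.get_obs();print(o["ee_pos"],o["wrist_force"])
E
```

```text
[0.56884253 0.13295317 0.28969184] [ 0.51534262 -0.64782981  0.57749331]
```

View pics/a.png

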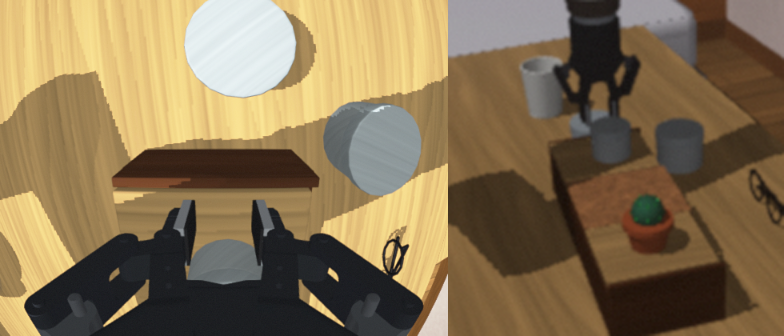

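The fingers straddle the tin's centreline just outside it, at wrist-picture pixels (185,215) and (262,215), with the tin at (226,260). Now I'll push along the organiser's -y.

Call:
move_arm(jaw=[0.6, 0.6, 0.6, 0.6, 0.6, 0.6, 0.6, 0.6, 0.6, 0.6], delta_pos=[[-0.001, -0.01, -0.006], [-0.001, -0.008, 0], [-0.0008, -0.008, 0], [-0.0008, -0.008, 0], [-0.0008, -0.008, 0], [-0.0009, -0.008, 0], [-0.0008, -0.008, 0], [-0.0009, -0.008, 0], [-0.0008, -0.008, 0], [0, 0, 0]], yaw=[0, 0, 0, 0, 0, 0, 0, 0, 0, 0])

```text
time: 3.53
ee_pos: [0.561, 0.0575, 0.2837]
tcp_rot: [-180.0, 0.0, 83.9]
wrist_force: [-0.4, -0.5, -0.5]
opening: 0.0344
grasp_force: 0.1
```

```bash
cat > w.py <<'E'
from h import *
m=camera_model("scene"); camera("scene"); camera("side")
o=np.array([.5397,-.048]);a=-.105;Rz=np.array([[np.cos(a),-np.sin(a)],[np.sin(a),np.cos(a)]])
for n in("scene","side"):
  m=camera_model(n)
  for r in pinpoint(n,"tin"):
    p=atz(m,r["xy"],.089)[:2]; print(n,np.round(r["xy"]),round(r["confidence"],2),"org mm",(Rz.T@(p-o)*1000).round())
b=bot.get_obs();print("TCP org",(Rz.T@(b["ee_pos"][:2]-o)*1000).round(1),b["ee_pos"],b["wrist_force"])
E
python3 w.py
```

```text
scene [303. 177.] 0.96 org mm [-2. 77.]
scene [375. 208.] 0.71 org mm [ 76. 276.]
scene [347. 248.] 0.61 org mm [202. 206.]
side [284. 202.] 0.91 org mm [92. 63.]
side [258. 204.] 0.84 org mm [16. 72.]
side [222. 176.] 0.7 org mm [-50. 296.]
side [245. 197.] 0.6 org mm [-10. 126.]
TCP org [ 10.1 108.7] [0.5611652  0.05902388 0.28338885] [0.28397672 0.38574823 0.49521544]
```

Call:
move_arm(jaw=[0.6, 0.6, 0.6, 0.6, 0.6, 0.6, 0.6, 0.6, 0.6, 0.6], delta_pos=[[-0.0008, -0.008, 0], [-0.0008, -0.008, 0], [-0.0009, -0.008, 0], [-0.0008, -0.008, 0], [-0.0009, -0.008, 0], [-0.0008, -0.008, 0], [-0.0006, -0.006, 0], [-0.0004, -0.004, 0], [-0.0004, -0.004, 0], [0, 0, 0]], yaw=[0, 0, 0, 0, 0, 0, 0, 0, 0, 0])

```text
time: 4.57
ee_pos: [0.5547, -0.0037, 0.2837]
tcp_rot: [-180.0, 0.0, 83.9]
wrist_force: [0.7, 0.8, -0.2]
opening: 0.0342
grasp_force: 0.3
```

```bash
python3 w.py
```

```text
scene [345. 248.] 0.84 org mm [200. 201.]
scene [280. 178.] 0.71 org mm [ 6. 14.]
scene [375. 208.] 0.65 org mm [ 76. 277.]
side [262. 213.] 0.6 org mm [14. 22.]
side [286. 203.] 0.57 org mm [96. 51.]
side [245. 198.] 0.49 org mm [-11. 121.]
TCP org [10.3 46.5] [ 0.55481583 -0.00282326  0.28357343] [-0.20506762  0.50805285 -0.74033236]
```

Call:
move_arm(jaw=[0.6, 0.6, 0.6, 0.6, 0.6, 1, 1, 1], delta_pos=[[0.001, 0.01, 0], [0.001, 0.015, 0], [0.001, 0.015, 0], [0, 0, 0.03], [0, 0, 0.035], [0, 0.01, 0.035], [0, 0.01, 0.02], [0, 0, 0]], yaw=[0, 0, 0, 0, 0, 0, 0, 0])

```text
time: 5.43
ee_pos: [0.5579, 0.059, 0.409]
tcp_rot: [179.6, -0.1, 84.1]
wrist_force: [1.8, 0.4, 0.1]
opening: -0.0002
grasp_force: 0.0
```

```bash
python3 w.py; python3 - <<'E'
from h import *
w=camera("wrist")[:,:,::-1];s=camera("scene")[:,:,::-1]
c=cv2.resize(s[130:230,200:360],(672,420),interpolation=cv2.INTER_CUBIC)
cv2.imwrite("pics/b.png",cv2.resize(np.hstack([w,c]),(798,272)))
E
```

```text
scene [280. 178.] 0.74 org mm [ 8. 16.]
scene [374. 208.] 0.73 org mm [ 74. 275.]
scene [343. 248.] 0.56 org mm [203. 196.]
scene [276. 265.] 0.46 org mm [265.  34.]
scene [235. 152.] 0.22 org mm [ -70. -127.]
side [284. 206.] 0.76 org mm [87. 39.]
side [242. 198.] 0.72 org mm [-18. 128.]
side [265. 215.] 0.59 org mm [21.  9.]
TCP org [  6.9 106.7] [0.55777968 0.05738882 0.40254962] [-0.99711204 -0.05910755  0.45741854]
```

View pics/b.png

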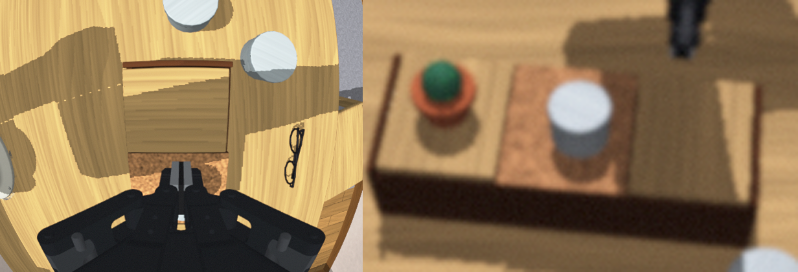

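The tin stands wholly on the cork, at right-picture (580,115), well clear of the left lid's seam. The left lid shows in the wrist view with corners (124,67), (129,153), (227,152) and (231,67). I'll refine its front edge.

```bash
python3 - <<'E'
from h import *
m=camera_model("wrist");camera("wrist");k=1232/798
c=[atz(m,(x*k,y*k),.09,True) for x,y in((124,67),(129,153),(231,67),(227,152))]
for p in c: print(p.round(4))
print("front mid",((c[0]+c[1])/2).round(4),"centre",np.mean(c,0).round(4))
for r in pinpoint("wrist","lid_left_edge"): print(r["xy"],r["confidence"],atz(m,r["xy"],.09,True).round(4))
b=bot.get_obs();print(b["ee_pos"],b["tcp_rot"],b["q"])
E
```

```text
[0.4883 0.1478 0.09  ]
[0.4758 0.0251 0.09  ]
[0.6314 0.1322 0.09  ]
[0.6188 0.0118 0.09  ]
front mid [0.4821 0.0864 0.09  ] centre [0.5536 0.0792 0.09  ]
[193.0, 174.8] 0.65 [0.4805 0.0842 0.09  ]
[0.55773023 0.05685934 0.40269341] [-1.79909193e+02  2.11061444e-02  8.39675604e+01] [ 5.82146351e+00  6.47253398e+00  1.14716145e+01  9.50922866e+01
 -2.00274560e-03  1.01853921e+02]
```

Call:
move_arm(jaw=[1, 1, 1, 1, 1, 1, 1, 1, 1, 1], delta_pos=[[-0.01, 0.005, 0], [-0.01, 0.005, 0], [-0.01, 0.005, 0], [-0.01, 0.005, 0], [-0.01, 0.004, 0], [-0.01, 0.0035, 0], [-0.003, 0, -0.01], [0, 0, -0.015], [0, 0, -0.015], [0, 0, -0.02]], yaw=[0.12, 0.12, 0.12, 0.12, 0.12, 0.12, 0.12, 0.12, 0.12, 0.12])

```text
time: 6.67
ee_pos: [0.4947, 0.0844, 0.3435]
tcp_rot: [180.0, 0.1, 153.1]
wrist_force: [0.2, -0.1, 0.2]
opening: -0.0003
grasp_force: 0.0
```

Call:
move_arm(jaw=[1, 1, 1, 1, 1], delta_pos=[[0, 0, -0.02], [0, 0, -0.02], [0, 0, -0.015], [0, 0, 0], [0, 0, 0]], yaw=[0.12, 0.12, 0.12, 0, 0])

```text
time: 7.08
ee_pos: [0.4945, 0.0843, 0.2881]
tcp_rot: [-180.0, -0.1, 173.1]
wrist_force: [-0.9, -0.5, 1.5]
opening: -0.0002
grasp_force: 0.0
```

Call:
move_arm(jaw=[1, 1, 1, 1, 1, 1], delta_pos=[[0, 0, -0.005], [0, 0, -0.005], [0, 0, -0.005], [0, 0, -0.005], [0, 0, -0.002], [0, 0, 0]], yaw=[0, 0, 0, 0, 0, 0])

```text
time: 7.58
ee_pos: [0.4946, 0.0845, 0.2661]
tcp_rot: [-180.0, -0.0, 173.3]
wrist_force: [1.3, -0.1, 0.8]
opening: -0.0002
grasp_force: 0.0
```

Call:
move_arm(jaw=[1, 1, 1, 1, 1], delta_pos=[[0, 0, -0.003], [0, 0, -0.002], [0, 0, -0.002], [0, 0, -0.001], [0, 0, 0]], yaw=[0, 0, 0, 0, 0])

```text
time: 8.0
ee_pos: [0.4948, 0.0845, 0.2589]
tcp_rot: [180.0, 0.0, 173.4]
wrist_force: [-1.7, 0.7, 3.6]
opening: -0.0003
grasp_force: 2.1
```

Call:
move_arm(jaw=[1, 1, 1, 1], delta_pos=[[0, 0, -0.002], [0, 0, -0.0015], [0, 0, 0], [0, 0, 0]], yaw=[0, 0, 0, 0])

```text
time: 8.33
ee_pos: [0.4949, 0.0845, 0.2554]
tcp_rot: [180.0, 0.0, 173.4]
wrist_force: [-1.7, 1.1, 3.3]
opening: 0.0001
grasp_force: 2.0
```

Call:
move_arm(jaw=[1, 1, 1], delta_pos=[[0, 0, -0.0015], [0, 0, 0], [0, 0, 0]], yaw=[0, 0, 0])

```text
time: 8.58
ee_pos: [0.4949, 0.0845, 0.2542]
tcp_rot: [180.0, 0.0, 173.4]
wrist_force: [-2.2, 0.0, 7.4]
opening: -0.0003
grasp_force: 3.7
```

Call:
move_arm(jaw=[1, 1, 1], delta_pos=[[0, 0, -0.001], [0, 0, 0], [0, 0, 0]], yaw=[0, 0, 0])

```text
time: 8.83
ee_pos: [0.4949, 0.0845, 0.2537]
tcp_rot: [180.0, 0.1, 173.4]
wrist_force: [-3.4, 0.1, 11.1]
opening: 0.0001
grasp_force: 5.5
```

Force has reached 11 N, so the lid is bottomed. Now I'll rise and look.

Call:
move_arm(jaw=[1, 1, 1, 1, 1, 1, 1, 1, 1, 1], delta_pos=[[0, 0, 0.005], [0, 0, 0.01], [0, 0, 0.015], [0, 0, 0.02], [0, 0, 0.03], [0, 0, 0.03], [-0.02, 0, 0.03], [-0.02, 0, 0.02], [-0.02, 0, 0], [0, 0, 0]], yaw=[0, 0, 0, 0, 0, 0, 0, 0, 0, 0])

```text
time: 9.67
ee_pos: [0.4326, 0.0844, 0.415]
tcp_rot: [180.0, 0.1, 173.4]
wrist_force: [-0.2, -0.9, -0.1]
opening: 0.0003
grasp_force: 0.0
```

```bash
python3 w.py; python3 - <<'E'
from h import *
d=camera("side")[:,:,::-1];s=camera("scene")[:,:,::-1]
c=cv2.resize(s[120:280,190:390],(525,420),interpolation=cv2.INTER_CUBIC)
e=cv2.resize(d[140:300,190:350],(420,420),interpolation=cv2.INTER_CUBIC)
cv2.imwrite("pics/c.png",cv2.resize(np.hstack([e,c]),(790,351)))
for n in("scene","side"): print(n,[r["xy"] for r in pinpoint(n,"lid_left_edge")])
E
```

```text
scene [280. 175.] 0.94 org mm [-2. 14.]
scene [375. 208.] 0.9 org mm [ 75. 278.]
scene [346. 247.] 0.85 org mm [199. 205.]
side [263. 214.] 0.95 org mm [16. 16.]
side [286. 202.] 0.81 org mm [99. 57.]
TCP org [-117.8  120.8] [0.43524287 0.08450722 0.41210959] [ 0.37521954 -0.06817986  0.64887959]
scene [[320.7, 150.2]]
side [[229.5, 183.9], [264.8, 214.8]]
```

View pics/c.png

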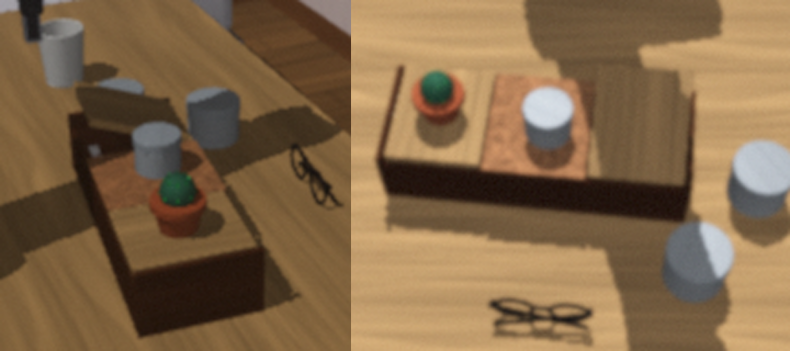

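The left lid is raised ajar (left crop, (125,110)). The tin stands on the cork at (157,150), and the pot is still on its shut lid. The arm is clear, so I'm handing in.

```bash
python3 -c "
from workcell import bot
print(bot.job_done())"
```

```text
the job is handed in; nothing more can be done
None
```

The tin now stands entirely on the cork deck and the left lid has sprung ajar; the right lid is still shut with the cactus pot on it, nothing else was touched, and the job is handed in at about 10 s.

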